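# Slide the battery box into its charging dock and start the charge

### The arm

A 7-joint arm with a two-finger parallel gripper is mounted at the origin on the work surface. World frame = base frame: x ahead of the robot, y to its left, z up, the work surface at z = 0. Lengths are in m, angles in rad, forces in N, time in s.
With the tool pointing down it reaches from about 0.425 to 0.925 m from the base axis. Payload 6.8 kg.
Tool frame: the origin (TCP) lies at the very end of the fingers, on their centre line; the grasp point (between the pads) lies 19 mm behind it (hold_point_z is the distance from the TCP to the grasp point, in m); z points along the fingers, y is the direction in which the jaws open and shut (so a half turn about z gives the same grasp; the last joint's range is limited). The gripper opens to 85 mm and grips with 20 to 120 N. Pads are 22 mm wide; open, the fingers measure 114 mm over their backs; the gripper's body (76 mm by 85 mm) begins 54 mm behind the grasp point. The pads swing forward as they close: fully open they stand 13 mm farther back than shut.
Start: joints at [-1.405, 0.477, 0.022, 1.555, -0.011, 1.109, -0.083], TCP at [0.183, 0.65, 0.231] pointing down, gripper open.
Joint ranges: [-2.96, 2.96], [-0.34, 2.1], [-1.41, 1.46], [0.24, 2.44], [-1.37, 4.51], [0.17, 1.92], [-2.96, 2.96]. Speed limits (rad/s): [2.39, 2.39, 3.14, 3.14, 3.14, 3.14, 3.14].

### API

Orientations are given as a unit quaternion [w, x, y, z].
In Python, from station import get_obs, read_camera, calibration, hand_in, regions_of, hold_point_z gives the robot as it stands.
- The arm moves only by the tool send_rows, never from a script. Its argument "motion" is text: rows parted by semicolons, each of 7 numbers parted by spaces: the shift along the world's x, y, z in cm, then the turn, a rotation vector about the world's x, y, z in degrees, then the closure, from 0 (fully open) to 1 (shut). In form: dx dy dz rx ry rz fingers; .... A call has 1 to 20 rows; each row shifts and turns the pose as measured when the row begins; what a row does not reach is not made up. A row lasts 1/12 s, in which the tool goes at most 41.7 mm and 7.16 degrees, less where a joint would pass 70% of its speed; a pose out of reach is approached as far as the arm can. A call is refused whole if a number of a shift passes 4.17 or a number of a turn 7.16, either way. A call with a gripper value outside its range is refused whole. The fingers move at their own pace and stop on an object; "newtons" is the grip in N (left out, the last holds). Time passes only in rows, so rows that do not move let the fingers close. It gives the time, the measured TCP pose, the force and the opening at its end, in the units of the state.
- get_obs(): the state, without advancing time (a new reading comes with each control period).
- read_camera(name): name is "scene" or "top" or "wrist"; returns the picture (400x640x3 uint8, red, green, blue); there is no depth.
- calibration(name): a dict with "mtx" (3x3 intrinsics, pixels), "R" (3x3) and "t" (3): a world point X has camera coordinates R X + t; the wrist camera has in their place "hand_eye" (4x4, takes a point from camera to tool coordinates, whose origin is the TCP and whose axes are the flange's). Camera axes: x right, y down, z forward; pixel columns grow to the right and rows downward; lengths in m; the calibration is good to about 2 mm. A picture is of the moment at which its call begins: read the wrist's pose just before it. calibration takes no time and is no camera call.
- hand_in(): hands the job in, once; it reports no verdict.
Trained networks look in the newest picture that a camera, given by its name, has taken for a name from the list of things; names that differ only in an ending like _2 or _b are one class to them, and where a whole thing is asked for, a point or a joint stands for the part that bears it (a point fixed in the world has none). Each returns a list of dicts, best first, with "conf" (0 to 1); they miss things now and then, are a little off and sometimes report something else, mostly with a low value. They report only what shows in the picture. A call takes as long as a camera call. They do not tell look-alikes from the thing itself.
- regions_of(thing, camera): "region" (400x640 bool, what is visible of it) and "point" ([column, row] in pixels, amid what is visible of it).
The state is a dict: "t": time; "q": joint angles; "joint_vel": joint speeds; "joint_torque": joint torques, N m; "eef_pos": TCP position; "tool_rot": TCP orientation; "contact_force": force on the tool from outside, world axes, zero at the start; "torque": the same for the moment, N m; "gripper_width": opening from 0.0 (shut) to 1.0 (fully open).
Only numpy, scipy, OpenCV 4.12 (cv2) and the standard library are available. Lean on these libraries where they do the work, as an engineer would, in place of code of your own. Each camera call takes 0.05 s, during which the arm holds its last target.

### The job

Slide the heavy, upright battery box across the bench into the charging dock until it sits squarely against the dock's back stop, pushing it low near its base so that it neither tips nor lifts. Then press the green start button on the charger fully down and let go. Only push with the fingers: never use the box's handle, do not press the red button, and leave the small parts lying about where they are.

Things in the scene. Friction and masses are not known exactly. Their poses are not given: they have to be found in the camera images.
- battery_box: orange box, black foot band, black handle on top. 60 mm deep (x), 130 wide (y), 95 tall; handle along y to 124 mm. 0.7-0.95 kg, loose; friction on the bench about 0.6: a push along x above about 45 mm can tip it, one at 15-30 mm slides it. Origin: centre of underside, z up. Starts 115-150 mm short of its parked place, up to 25 mm aside, turned up to 0.25 rad, +x face towards the stop.
- dock: fixed aluminium dock, no floor: back stop 50 mm tall, 40 thick, 176 wide, face at x=+30 mm; side guides 30 mm tall, 146 apart inside (8 clear each side), from the stop to x=-13, then flaring to about 200 apart at x=-62. Origin: on the bench, where the parked box's origin lies; x into the dock, y left, z up; parked box parallel to it, near face at x=-30.
- charger: grey charger, fixed, 110 x 150 mm, 60 mm tall, standing to the left or the right of the dock, with two round buttons on top, 80 mm apart: green at its (x -10, y +40 mm), red at (x -10, y -40 mm). Origin: centre of its underside, z up.
- start_top (a point): centre of the top of the green start button (28 mm across, black collar 44 mm across), 78 mm above the bench. It goes 6 mm down, takes 5 N to go fully down, and springs back.
- start (a joint): how far the green start button is pressed, m: 0 out, 0.006 fully down.
- stop (a joint): how far the red stop button is pressed, m: 0 out, 0.006 fully down. Not to be pressed.
- driver_stand: fixed blue stand, 80 x 140 mm, holding four upright hex drivers up to 122 mm above the bench, on the opposite side of the dock from the charger. Origin: centre of its underside. An obstacle.
- wheel: loose black tyre on a white rim, 90 mm across, 38 mm tall, lying flat near the dock. Leave alone. Origin: centre of its underside.
- spur_gear: loose grey plastic gear, 70 mm across, 16 mm tall at its brass hub, lying flat. Leave alone. Origin: centre of its underside.
- shock_absorber: loose shock absorber lying along its x, 125 mm long, 24 mm tall. Leave alone. Origin: under its middle.
- screw_jar: loose glass jar with a blue cap, 48 mm across, 60 mm tall, standing near the dock. Leave alone. Origin: centre of its underside.
There are look-alikes about, which are no part of the job. What is shaped like the battery_box but purple is not meant.

How it is judged:
By the outcome, as a careful person would: the job done as asked, in the order asked, and still so for the second after the job is handed in, with the robot touching nothing.
It also fails if it takes over 54 s, if anything falls off the work surface, if the arm or the gripper's body presses on something with over 40 N, if the wrist force passes 120 N, or if a joint passes its speed limit or range.

## Working session

There is one attempt and no reset: what is moved stays moved. The work goes in short steps, Python scripts to look and compute and a tool call to move; the robot and the scene stay as the last step left them, time stands still between calls to the robot, and variables do not carry over. Pictures are saved under pics/ and viewed, and the job is handed in when it is done.

Besides the shell and the picture viewer there is one more tool, called after ">>>" by a JSON object that holds its "method" and its "body". send_rows: Moves the arm, as the interface text tells. Its arguments: {"type":"object","properties":{"motion":{"type":"string"},"newtons":{"type":"number"}},"required":["motion"]}

```bash
mkdir -p pics; cat > h.py <<'E'
import numpy as np, cv2
from station import *
def snap(c,name):
    im=read_camera(c); cv2.imwrite(f'pics/{name}.png',im[:,:,::-1]); return im
def cam(c):
    k=calibration(c); return np.array(k['mtx']),np.array(k['R']),np.array(k['t'])
def ray(c,px,z):
    M,R,t=cam(c); d=R.T@np.linalg.inv(M)@np.array([px[0],px[1],1.]); o=-R.T@t
    return o+d*(z-o[2])/d[2]
def proj(c,X):
    M,R,t=cam(c); p=(R@np.atleast_2d(X).T+t[:,None]); p=M@p; return (p[:2]/p[2]).T
E
python3 - <<'E'
from h import *
o=get_obs();print(o['t'],o['eef_pos'],o['tool_rot'])
for c in('scene','top'):
    snap(c,c+'0'); print(c,-cam(c)[1].T@cam(c)[2])
    for n in ('battery_box','dock','charger','start_top','driver_stand','wheel','spur_gear','shock_absorber','screw_jar'):
        for r in regions_of(n,c)[:3]: print(c,n,round(r['conf'],2),np.round(r['point']),r['region'].sum(),np.round(ray(c,r['point'],0.03),3))
E
```

```text
0.0 [0.18236218 0.64930239 0.23033883] [-5.84969435e-05  1.36441562e-01  9.90647723e-01 -8.86072025e-04]
scene [ 1.16348308 -0.10463608  1.02353358]
scene battery_box 0.87 [310. 214.] 1992 [ 0.509 -0.035  0.03 ]
scene battery_box 0.69 [273. 160.] 1700 [ 0.309 -0.115  0.03 ]
scene battery_box 0.61 [410. 150.] 233 [0.33  0.288 0.03 ]
scene dock 0.6 [304. 271.] 2153 [ 0.672 -0.074  0.03 ]
scene dock 0.44 [169. 222.] 97 [ 0.479 -0.403  0.03 ]
scene charger 0.94 [189. 235.] 2974 [ 0.527 -0.35   0.03 ]
scene charger 0.29 [200. 218.] 104 [ 0.478 -0.323  0.03 ]
scene start_top 0.58 [203. 217.] 77 [ 0.476 -0.316  0.03 ]
scene driver_stand 0.78 [451. 194.] 1973 [0.502 0.354 0.03 ]
scene wheel 0.69 [217. 299.] 1282 [ 0.711 -0.283  0.03 ]
scene spur_gear 0.81 [216. 167.] 397 [ 0.31  -0.278  0.03 ]
scene shock_absorber 0.62 [411. 150.] 208 [0.332 0.289 0.03 ]
top [0.32679892 0.00993617 1.01463599]
top battery_box 0.86 [371. 267.] 1619 [ 0.326 -0.122  0.03 ]
top battery_box 0.66 [336. 190.] 1614 [ 0.522 -0.038  0.03 ]
top dock 0.95 [351. 132.] 1908 [ 0.677 -0.077  0.03 ]
top dock 0.57 [338. 190.] 1587 [ 0.521 -0.041  0.03 ]
top charger 0.95 [460. 188.] 2994 [ 0.526 -0.355  0.03 ]
top charger 0.54 [182. 196.] 1889 [0.503 0.357 0.03 ]
top start_top 0.65 [450. 189.] 110 [ 0.522 -0.329  0.03 ]
top driver_stand 0.93 [179. 197.] 1868 [0.503 0.366 0.03 ]
top driver_stand 0.6 [449. 188.] 103 [ 0.526 -0.329  0.03 ]
top wheel 0.79 [426. 122.] 964 [ 0.703 -0.276  0.03 ]
top wheel 0.38 [433. 283.] 668 [ 0.287 -0.276  0.03 ]
top spur_gear 0.94 [433. 284.] 689 [ 0.283 -0.275  0.03 ]
top shock_absorber 0.9 [209. 278.] 404 [0.298 0.28  0.03 ]
top shock_absorber 0.42 [457. 188.] 3000 [ 0.525 -0.348  0.03 ]
top shock_absorber 0.34 [351. 132.] 1781 [ 0.675 -0.077  0.03 ]
top screw_jar 0.94 [218. 136.] 397 [0.664 0.272 0.03 ]
```

View pics/scene0.png

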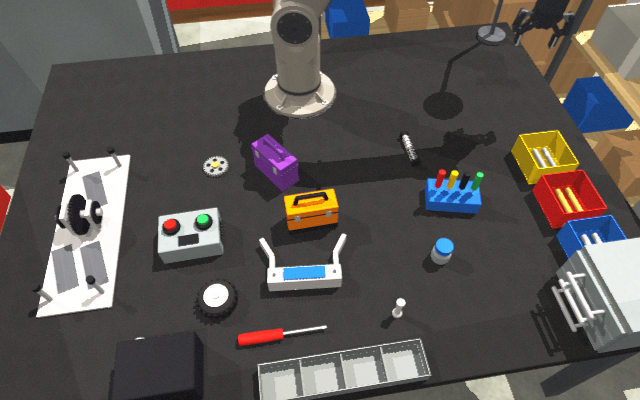

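```bash
python3 - <<'E'
import cv2
im=cv2.imread('pics/top0.png'); cv2.imwrite('pics/top0c.png',cv2.resize(im[80:320,240:520],None,fx=2.5,fy=2.5,interpolation=cv2.INTER_CUBIC))
E
```

```text
(no output)
```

View pics/top0c.png

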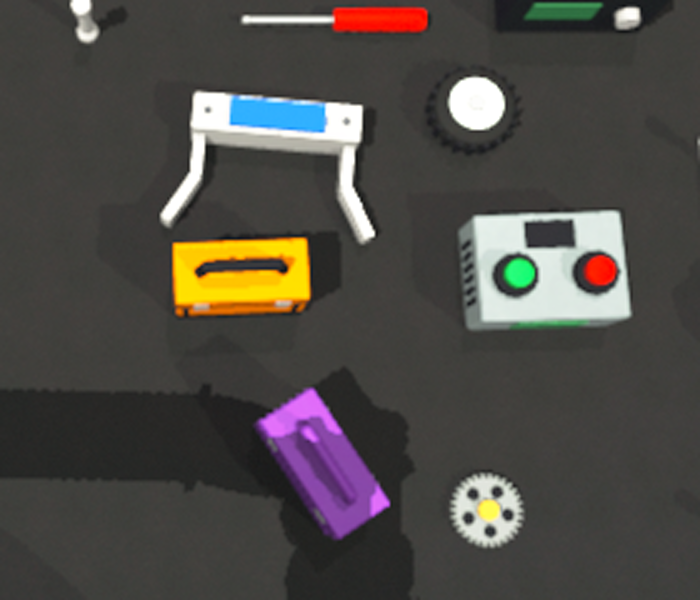

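View pics/top0.png

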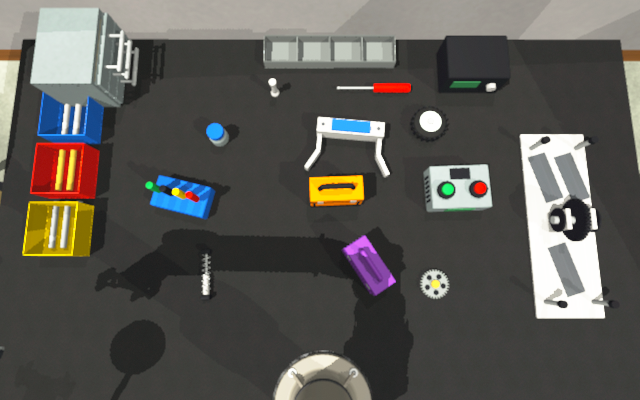

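The orange box (top image ~336,190) sits ahead of the dock (351,132). The charger is to the right, with green at (447,189). The purple look-alike (370,265) is close behind the box. Next I'll fit exact poses.

```bash
cat >> h.py <<'E'
from scipy.optimize import minimize
def boxpts(x0,x1,y0,y1,z0,z1): return np.array([[x,y,z] for x in(x0,x1) for y in(y0,y1) for z in(z0,z1)],float)
BOX=[boxpts(-.03,.03,-.065,.065,0,.095)]
def strip(p,q,w,h):
    p=np.array(p);q=np.array(q);d=(q-p)/np.linalg.norm(q-p);n=np.array([-d[1],d[0]])*w/2
    return np.array([[*(a+s*n),z] for a in(p,q) for s in(-1,1) for z in(0,h)])
DOCK=[boxpts(.03,.07,-.088,.088,0,.05)]+[strip((.03,s*.078),(-.013,s*.078),.01,.03) for s in(1,-1)]+[strip((-.013,s*.078),(-.062,s*.105),.01,.03) for s in(1,-1)]
CH=[boxpts(-.055,.055,-.075,.075,0,.06)]
def place(P,v):
    c,s=np.cos(v[2]),np.sin(v[2]); return P@np.array([[c,-s,0],[s,c,0],[0,0,1]]).T+[v[0],v[1],0]
S=6
def render(parts,v,c,roi):
    x0,y0,x1,y1=roi; m=np.zeros(((y1-y0)*S,(x1-x0)*S),np.uint8)
    for P in parts:
        p=(proj(c,place(P,v))-[x0-.5,y0-.5])*S
        cv2.fillConvexPoly(m,np.round(cv2.convexHull(p.astype(np.float32))[:,0]).astype(np.int32),1)
    return m
def fit(parts,masks,v0):
    tgt={}
    for c,m in masks.items():
        ys,xs=np.where(m); roi=(max(xs.min()-15,0),max(ys.min()-15,0),xs.max()+15,ys.max()+15)
        mm=m[roi[1]:roi[3],roi[0]:roi[2]].astype(np.uint8); tgt[c]=(roi,cv2.resize(mm,None,fx=S,fy=S,interpolation=cv2.INTER_NEAREST))
    def f(u):
        v=[v0[0]+u[0]/100,v0[1]+u[1]/100,v0[2]+u[2]/10]; e=0
        for c,(roi,m) in tgt.items():
            r=render(parts,v,c,roi); e+=1-(r&m).sum()/max((r|m).sum(),1)
        return e/len(tgt)
    best=None
    for a in(-1,0,1):
        r=minimize(f,[0,0,a],method='Nelder-Mead',options=dict(initial_simplex=np.array([[0,0,a],[1,0,a],[0,1,a],[0,0,a+1]]),xatol=.005,fatol=1e-5))
        if best is None or r.fun<best.fun: best=r
    u=best.x; return np.array([v0[0]+u[0]/100,v0[1]+u[1]/100,v0[2]+u[2]/10]),best.fun
def hsvmask(im,f):
    h=cv2.cvtColor(im,cv2.COLOR_RGB2HSV).astype(int); return f(h[...,0],h[...,1],h[...,2])
E
cat > fit1.py <<'E'
from h import *
near={'battery_box':(.515,-.035),'dock':(.66,-.077),'charger':(.52,-.35)}
for n,parts in(('battery_box',BOX),('dock',DOCK),('charger',CH)):
    ms={}
    for c in('top','scene'):
        im=read_camera(c)
        rs=[r for r in regions_of(n,c) if np.linalg.norm(ray(c,r['point'],.03)[:2]-near[n])<.06]
        if rs: ms[c]=rs[0]['region']
    for sel in(['top'],['scene'],['top','scene']):
        if all(s in ms for s in sel):
            v,e=fit(parts,{s:ms[s] for s in sel},(*near[n],0)); print(n,sel,np.round(v,4),round(e,3))
for c in('top','scene'):
    im=read_camera(c)
    for nm,f in(('green',lambda h,s,v:(abs(h-65)<15)&(s>150)&(v>120)),('red',lambda h,s,v:((h<6)|(h>174))&(s>180)&(v>100))):
        m=hsvmask(im,f).astype(np.uint8); k,l,st,ce=cv2.connectedComponentsWithStats(m)
        for i in range(1,k):
            w=ray(c,ce[i],.078)
            if st[i,4]>30 and w[1]<-.2: print(c,nm,st[i,4],ce[i],np.round(w,4))
E
python3 fit1.py
```

```text
battery_box ['top'] [ 0.514  -0.0344  0.0417] 0.037
battery_box ['scene'] [ 0.5136 -0.0347  0.0583] 0.032
battery_box ['top', 'scene'] [ 0.514  -0.0345  0.0423] 0.035
dock ['top'] [ 0.6369 -0.0703 -0.084 ] 0.083
dock ['scene'] [ 0.6355 -0.0704 -0.0922] 0.068Traceback (most recent call last):
  File "fit1.py", line 11, in <module>
    v,e=fit(parts,{s:ms[s] for s in sel},(*near[n],0)); print(n,sel,np.round(v,4),round(e,3))
        ~~~^^^^^^^^^^^^^^^^^^^^^^^^^^^^^^^^^^^^^^^^^^^
  File "h.py", line 41, in fit
    r=minimize(f,[0,0,a],method='Nelder-Mead',options=dict(initial_simplex=np.array([[0,0,a],[1,0,a],[0,1,a],[0,0,a+1]]),xatol=.005,fatol=1e-5))
    res = _minimize_neldermead(fun, x0, args, callback, bounds=bounds,
                               **options)
    fxr = func(xr)
    fx = function(np.copy(x), *(wrapper_args + args))
  File "h.py", line 37, in f
    r=render(parts,v,c,roi); e+=1-(r&m).sum()/max((r|m).sum(),1)
  File "h.py", line 26, in render
    p=(proj(c,place(P,v))-[x0-.5,y0-.5])*S
       ~~~~^^^^^^^^^^^^^^
  File "h.py", line 11, in proj
    M,R,t=cam(c); p=(R@np.atleast_2d(X).T+t[:,None]); p=M@p; return (p[:2]/p[2]).T
          ~~~^^^
  File "h.py", line 6, in cam
    k=calibration(c); return np.array(k['mtx']),np.array(k['R']),np.array(k['t'])
ValueError: time passes only in moves, steps and waits
```

```bash
sed -i 's/^def cam(c):/import functools\n@functools.lru_cache(None)\ndef cam(c):/' h.py; timeout 300 python3 fit1.py; python3 -c "
from station import *;print(get_obs()['t'])"
```

```text
battery_box ['top'] [ 0.5143 -0.0341  0.0353] 0.037
battery_box ['scene'] [ 0.5135 -0.0358  0.0308] 0.03
battery_box ['top', 'scene'] [ 0.514  -0.0348  0.0338] 0.036
dock ['top'] [ 0.6379 -0.0705 -0.0846] 0.072
dock ['scene'] [ 0.6354 -0.0704 -0.0932] 0.08
dock ['top', 'scene'] [ 0.6368 -0.0706 -0.0881] 0.085
charger ['top'] [ 0.527  -0.3472  0.0465] 0.059
charger ['scene'] [ 0.5247 -0.3465  0.0527] 0.06
charger ['top', 'scene'] [ 0.5264 -0.3475  0.044 ] 0.061
top green 117 [447.4017094 188.7008547] [ 0.5142 -0.3073  0.078 ]
top red 123 [479.6504065 187.7398374] [ 0.5166 -0.3866  0.078 ]
scene green 89 [202.41573034 218.78651685] [ 0.5137 -0.3064  0.078 ]
scene red 661 [207.86686838   3.10136157] [-0.4546 -0.286   0.078 ]
scene red 253 [  3.03162055 204.54545455] [ 0.392  -0.8086  0.078 ]
scene red 105 [169.8        224.28571429] [ 0.5177 -0.3862  0.078 ]
2.1
```

```bash
cat > fit2.py <<'E'
from h import *
ms={}
for c in('top','scene'):
    im=read_camera(c); m=hsvmask(im,lambda h,s,v:(h>130)&(h<155)&(s>80)&(v>50)).astype(np.uint8)
    k,l,st,ce=cv2.connectedComponentsWithStats(m); i=1+np.argmax(st[1:,4]); ms[c]=l==i; print(st[i],ce[i])
v,e=fit([boxpts(-.03,.03,-.065,.065,0,.095)],ms,(.326,-.122,.5)); print(v,e)
print(np.round(place(BOX[0],v)[::2,:2],3))
im=read_camera('top')[:,:,::-1].copy()
for parts,v in((BOX,(.514,-.0347,.035)),(DOCK,(.637,-.0705,-.088)),(CH,(.526,-.3472,.045))):
    for P in parts:
        p=proj('top',place(P,v)); 
        for i in range(8):
            for j in(1,2,4):
                if not i&j: cv2.line(im,*[tuple(int(round((q-o)*4*16+ 24)) for q,o in zip(p[a],(0,0))) for a in(i,i|j)],(0,0,0),1,shift=4) if 0 else None
big=cv2.resize(im[80:240,280:460],None,fx=4,fy=4,interpolation=cv2.INTER_CUBIC)
for parts,v in((BOX,(.514,-.0347,.035)),(DOCK,(.637,-.0705,-.088))):
    for P in parts:
        p=(proj('top',place(P,v))-[279.5,79.5])*4
        for i in range(8):
            for j in(1,2,4):
                if not i&j: cv2.line(big,tuple(map(int,p[i])),tuple(map(int,p[i|j])),(255,0,255),1)
cv2.imwrite('pics/ov.png',big)
E
python3 fit2.py
```

```text
[ 341  235   55   61 1679] [368.47409172 265.27814175]
[ 251  134   49   58 1682] [275.33590963 161.88168847]
[ 0.33094647 -0.11044753 -0.99023227] 0.05539349940567362
[[ 0.26  -0.121]
 [ 0.369 -0.05 ]
 [ 0.293 -0.171]
 [ 0.402 -0.1  ]]
```

View pics/ov.png

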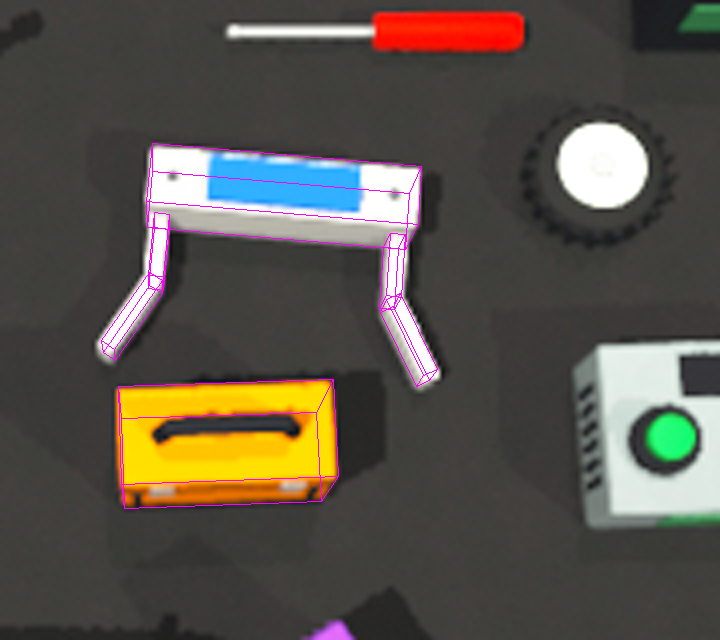

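Both fits overlay tightly. In the dock frame the box is 126 mm short, 25 mm to the left and turned +0.12 rad. Next I'll swing over behind it with the fingers tilted tip-forward, so that only the tips can touch it.

>>> {"method": "send_rows", "body": {"motion": "2.3 -2.8 0 0 0 1.5 0.4;2.3 -2.8 0 0 0 1.5 0.4;2.3 -2.8 0 0 0 1.5 0.4;2.3 -2.8 0 0 0 1.5 0.4;2.3 -2.8 0 0 0 1.5 0.4;2.3 -2.8 0 0 0 1.5 0.4;2.3 -2.8 0 0 0 1.5 0.4;2.3 -2.8 0 0 0 1.5 0.4;2.3 -2.8 0 0 0 1.5 0.4;2.3 -2.8 0 0 0 1.5 0.4;2.3 -2.8 0 0 0 1.5 0.4;2.3 -2.8 0 0 0 1.5 0.4"}}

```text
t: 3.25
eef_pos: [0.4574, 0.3058, 0.2323]
tool_rot: [-0.002, -0.037, 0.999, 0.003]
contact_force: [1.2, 0.3, -0.0]
gripper_width: 0.597
```

>>> {"method": "send_rows", "body": {"motion": "0 -3.3 0 0 -2.5 0 0.4;0 -3.3 0 0 -2.5 0 0.4;0 -3.3 0 0 -2.5 0 0.4;0 -3.3 0 0 -2.5 0 0.4;0 -3.3 0 0 -2.5 0 0.4;0 -3.3 0 0 -2.5 0 0.4;0 -3.3 0 0 -2.5 0 0.4;0 -3.3 0 0 -2.5 0 0.4;0 -3.3 0 0 -2.5 0 0.4;0 -3.3 0 0 -2.5 0 0.4"}}

```text
t: 4.08
eef_pos: [0.465, -0.0411, 0.2355]
tool_rot: [0.229, -0.034, 0.973, -0.004]
contact_force: [2.1, 0.5, -1.1]
gripper_width: 0.598
```

```bash
cat >> h.py <<'E'
from scipy.spatial.transform import Rotation as Ro
def st():
    o=get_obs(); q=o['tool_rot']; R=Ro.from_quat([q[1],q[2],q[3],q[0]]).as_matrix()
    print('t',round(o['t'],2),'p',np.round(o['eef_pos'],4),'yaw',round(np.degrees(np.arctan2(-R[0,1],R[1,1])),2),'toolz',np.round(R[:,2],3),'tooly',np.round(R[:,1],3),'F',np.round(o['contact_force'],1),'w',round(o['gripper_width'],3)); return o,R
def want(yaw,tilt):
    "rotvec deg from present to yaw,tilt(rad)"
    o,R=st(); y=np.array([-np.sin(yaw),np.cos(yaw),0]); f=np.array([np.cos(yaw),np.sin(yaw),0])
    z=np.array([0,0,-1])*np.cos(tilt)+f*np.sin(tilt); T=np.c_[np.cross(y,z),y,z]
    print('rotvec',np.round(np.degrees(Ro.from_matrix(T@R.T).as_rotvec()),2))
E
python3 -c "
from h import *
want(.03,np.radians(25)); print(np.round(get_obs()['q'],2)); snap('scene','s1'); snap('top','t1')"
```

```text
t 4.08 p [ 0.465  -0.0411  0.2355] yaw 3.65 toolz [ 0.446  0.008 -0.895] tooly [-0.064  0.998 -0.023] F [ 2.1  0.5 -1.1] w 0.598
rotvec [ 1.22  1.54 -1.95]
[-0.5  -0.14  0.41  2.37  0.19  0.44  1.4 ]
```

View pics/s1.png

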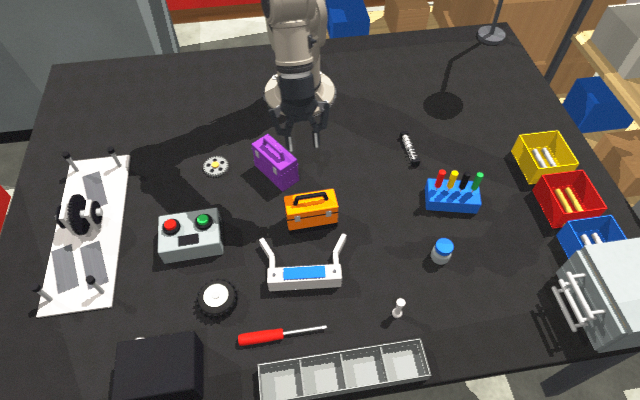

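The tilted pose is reached. I'll descend in stages, shifting slightly left to stay clear of the purple box.

>>> {"method": "send_rows", "body": {"motion": "-0.3 1.3 -2 0.6 0.8 -1 0.4;-0.3 1.3 -2 0.6 0.7 -1 0.4;0 0 -2 0 0 0 0.4;0 0 -2 0 0 0 0.4;0 0 -2 0 0 0 0.4;0 0 0 0 0 0 0.4"}}

```text
t: 4.68
eef_pos: [0.4604, -0.0214, 0.161]
tool_rot: [0.219, -0.007, 0.976, -0.002]
contact_force: [-0.8, 0.4, -0.9]
gripper_width: 0.603
```

```bash
python3 -c "
from h import *
want(.03,np.radians(25)); print(np.round(get_obs()['q'],2)); snap('scene','s2'); im=snap('top','t2')
cv2.imwrite('pics/t2c.png',cv2.resize(im[130:330,260:460,::-1],None,fx=3,fy=3))"
```

```text
t 4.68 p [ 0.4604 -0.0214  0.161 ] yaw 0.7 toolz [ 0.428 -0.    -0.904] tooly [-0.012  1.    -0.006] F [-0.8  0.4 -0.9] w 0.603
rotvec [0.33 0.32 1.02]
[-0.17  0.04  0.04  2.44  0.23  0.23  1.24]
```

View pics/t2c.png

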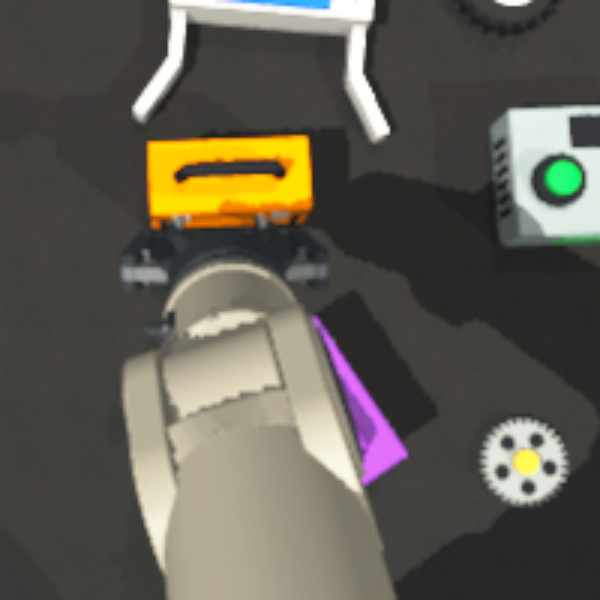

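The 25° tilt puts joint 4 at its limit this close to the base. I'll cut the tilt to 10° for the first stretch, with contact at about 28 mm high and the body just above the box top, and tilt more once farther out.

>>> {"method": "send_rows", "body": {"motion": "0 0.1 0 0.3 5 1 0.6;0 0.1 0 0 5 0 0.6;0 0 -1 0 5 0 0.6;0 0 -2 0 0 0 0.6;0 0 -2 0 0 0 0.6;0 0 0 0 0 0 0.6"}}

```text
t: 5.28
eef_pos: [0.4653, -0.0156, 0.1174]
tool_rot: [0.09, -0.017, 0.996, 0.006]
contact_force: [-0.2, -0.1, 0.8]
gripper_width: 0.403
```

```bash
python3 -c "
from h import *
want(.03,np.radians(10)); print(np.round(get_obs()['q'],2))"
```

```text
t 5.28 p [ 0.4653 -0.0156  0.1174] yaw 2.04 toolz [ 0.18   0.015 -0.984] tooly [-0.036  0.999  0.009] F [-0.2 -0.1  0.8] w 0.403
rotvec [-0.52  0.35 -0.32]
[-0.13  0.22  0.03  2.28 -0.01  0.46  1.51]
```

>>> {"method": "send_rows", "body": {"motion": "-0.3 0 -2 -0.5 0.3 -0.3 0.6;0 0 -2 0 0 0 0.6;0 0 -2 0 0 0 0.6;0 0 -1.5 0 0 0 0.6;0 0 -1 0 0 0 0.6;0 0 -0.5 0 0 0 0.6;0 0 0 0 0 0 0.6"}}

```text
t: 5.87
eef_pos: [0.4694, -0.0116, 0.0338]
tool_rot: [0.095, -0.021, 0.995, -0.002]
contact_force: [-0.7, -0.1, -0.9]
gripper_width: 0.397
```

```bash
python3 -c "
from h import *
want(.03,np.radians(10)); print(np.round(get_obs()['q'],2)); im=snap('scene','s3')
cv2.imwrite('pics/s3c.png',cv2.resize(im[60:300,200:420,::-1],None,fx=2.5,fy=2.5))
snap('wrist','w3')"
```

```text
t 5.87 p [ 0.4694 -0.0116  0.0338] yaw 2.33 toolz [ 0.189 -0.    -0.982] tooly [-0.041  0.999 -0.008] F [-0.7 -0.1 -0.9] w 0.397
rotvec [ 0.44  0.89 -0.61]
[-0.16  0.4   0.05  2.33  0.03  0.23  1.46]
```

View pics/s3c.png

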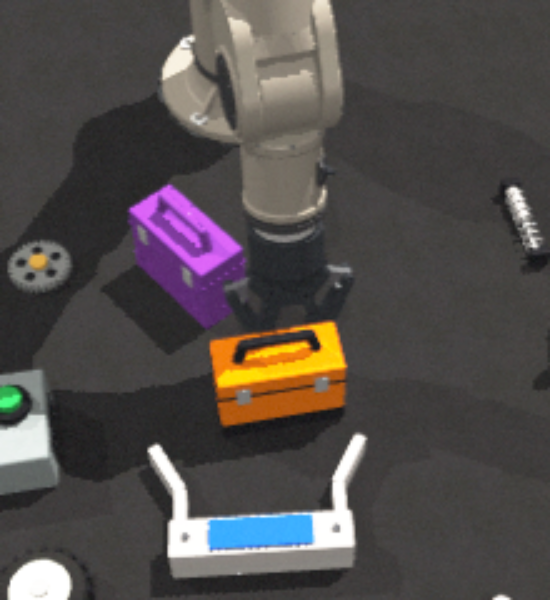

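View pics/w3.png

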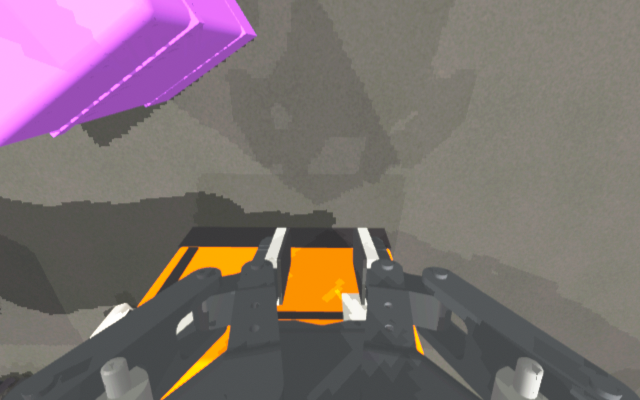

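The wrist view shows the fingertips just behind the rear face (box band at rows 230–245), and nothing is touching. I'll lower a bit more, then push diagonally (forward and slightly right, turning clockwise).

>>> {"method": "send_rows", "body": {"motion": "-0.3 -0.2 -0.6 0.4 0.5 -0.3 0.6;-0.1 -0.2 -0.6 0 0.3 -0.3 0.6;0 0 -0.2 0 0 0 0.6;0 0 0 0 0 0 0.6"}}

```text
t: 6.3
eef_pos: [0.4678, -0.0159, 0.0224]
tool_rot: [0.091, -0.014, 0.996, 0.001]
contact_force: [-0.1, 0.4, -0.2]
gripper_width: 0.402
```

```bash
python3 -c "
from h import *
want(.03,np.radians(10)); print(np.round(get_obs()['q'],2))"
```

```text
t 6.3 p [ 0.4678 -0.0159  0.0224] yaw 1.65 toolz [ 0.181  0.005 -0.984] tooly [-0.029  1.     0.   ] F [-0.1  0.4 -0.2] w 0.402
rotvec [-0.03  0.41  0.07]
[-0.13  0.43  0.03  2.33  0.02  0.21  1.47]
```

>>> {"method": "send_rows", "body": {"motion": "0.4 0 0 0 0.3 0 0.6;0.5 -0.1 0 0 0 -0.8 0.6;0.5 -0.1 0 0 0 -1.1 0.6;0.5 -0.1 0 0 0 -1.1 0.6;0.5 -0.1 0 0 0 -1.1 0.6;0.5 -0.1 0 0 0 -1.1 0.6;0.5 -0.1 0 0 0 -1.1 0.6;0.5 -0.1 0 0 0 -1.1 0.6"}}

```text
t: 6.97
eef_pos: [0.4892, -0.02, 0.0175]
tool_rot: [0.068, 0.051, 0.996, -0.004]
contact_force: [-8.2, 3.1, 6.9]
gripper_width: 0.397
```

```bash
cat > track.py <<'E'
from h import *
import sys
D=np.array([.637,-.0705,-.088])
def track(v0,tag):
    ms={}
    for c in('top','scene'):
        im=snap(c,c+tag)
        rs=[r for r in regions_of('battery_box',c) if np.linalg.norm(ray(c,r['point'],.03)[:2]-v0[:2])<.09 and r['region'].sum()>600]
        if rs:
            m=rs[0]['region']; ys,xs=np.where(m); ms[c]=m; print(c,m.sum(),im[m].mean(0).astype(int))
    for k in ms:
        v,e=fit(BOX,{k:ms[k]},v0); d=v-D; c,s=np.cos(D[2]),np.sin(D[2])
        print(k,np.round(v,4),round(e,3),'in dock:',np.round([c*d[0]+s*d[1],-s*d[0]+c*d[1],d[2]],4))
st(); print(np.round(get_obs()['q'],2)); track(np.array(list(map(float,sys.argv[2:5]))),sys.argv[1])
E
python3 track.py 4 .55 -.04 -.05
```

```text
t 6.97 p [ 0.4892 -0.02    0.0175] yaw -5.9 toolz [ 0.135 -0.014 -0.991] tooly [ 0.103  0.995 -0.   ] F [-8.2  3.1  6.9] w 0.397
[-0.17  0.47  0.08  2.25 -0.02  0.29  1.39]
scene 2039 [170 105  23]
scene [ 0.5285 -0.0401 -0.0904] 0.028 in dock: [-0.1107  0.0207 -0.0024]
```

View pics/scene4.png

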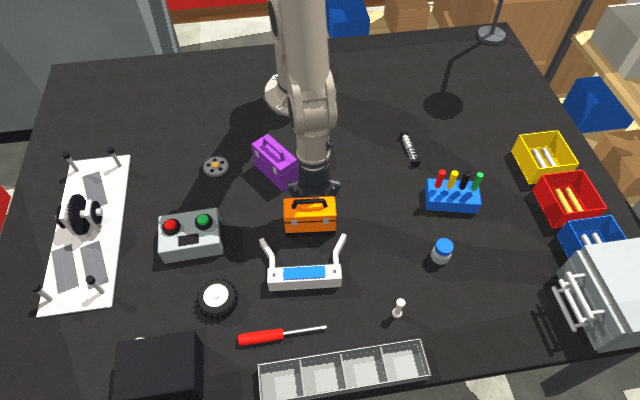

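The box is now parallel to the dock (111 mm short, 21 mm left). The tool sagged a little, so I'll back off, raise it and tilt more before pushing on.

>>> {"method": "send_rows", "body": {"motion": "-0.8 0.1 0.3 0 -1.5 0 0.6;0 0 0.3 0 -1.5 0 0.6;0 0 0 0 -1 0 0.6;0 0 0 0 0 0 0.6"}}

```text
t: 7.5
eef_pos: [0.4839, -0.0188, 0.0237]
tool_rot: [0.105, 0.052, 0.993, -0.001]
contact_force: [-0.6, -0.4, -0.9]
gripper_width: 0.399
```

```bash
python3 -c "
from h import *
want(-.13,np.radians(12)); print(np.round(get_obs()['q'],2))"
```

```text
t 7.5 p [ 0.4839 -0.0188  0.0237] yaw -6.0 toolz [ 0.209 -0.014 -0.978] tooly [0.104 0.994 0.008] F [-0.6 -0.4 -0.9] w 0.399
rotvec [-0.46  0.11 -1.45]
[-0.2   0.44  0.09  2.31 -0.01  0.19  1.36]
```

>>> {"method": "send_rows", "body": {"motion": "0.8 -0.2 0.05 0 -0.2 0 0.6;0.8 -0.2 0.05 0 -0.3 0 0.6;0.8 -0.25 0.05 0 -0.3 0 0.6;0.8 -0.25 0.05 0 -0.3 0 0.6;0.8 -0.25 0.05 0 -0.3 0 0.6;0.8 -0.25 0.05 0 -0.3 0 0.6"}}

```text
t: 8.0
eef_pos: [0.5276, -0.0324, 0.0236]
tool_rot: [0.11, 0.052, 0.993, -0.001]
contact_force: [-10.3, 2.7, 7.1]
gripper_width: 0.399
```

```bash
python3 track.py 5 .56 -.045 -.09
```

```text
t 8.0 p [ 0.5276 -0.0324  0.0236] yaw -5.92 toolz [ 0.219 -0.013 -0.976] tooly [0.103 0.995 0.01 ] F [-10.3   2.7   7.1] w 0.399
[-0.13  0.48  0.07  2.22 -0.01  0.22  1.4 ]
scene 2052 [175 112  23]
scene [ 0.568  -0.0519 -0.0997] 0.032 in dock: [-0.0703  0.0124 -0.0117]
```

Going well: 70 mm short, 12 mm left, nearly parallel. I'll back off, lean the tool to about 22°, go lower, center better and widen the fingers.

>>> {"method": "send_rows", "body": {"motion": "-1.2 0 0 0 -3 0 0.5;0 -0.5 -0.2 0 -3.5 0 0.4;0 -0.6 -0.3 0 -3.5 0 0.4;0 0 -0.2 0 0 0 0.4;0 0 0 0 0 0 0.4"}}

```text
t: 8.62
eef_pos: [0.5244, -0.0449, 0.0186]
tool_rot: [0.131, 0.055, 0.99, -0.011]
contact_force: [0.1, 1.6, -0.3]
gripper_width: 0.603
```

```bash
python3 -c "
from h import *
want(-.1,np.radians(22)); print(np.round(get_obs()['q'],2)); snap('wrist','w6')"
```

```text
t 8.62 p [ 0.5244 -0.0449  0.0186] yaw -6.42 toolz [ 0.259 -0.037 -0.965] tooly [ 0.112  0.994 -0.008] F [ 0.1  1.6 -0.3] w 0.603
rotvec [-0.29 -6.86  0.72]
[ 0.01  0.48 -0.09  2.25  0.57  0.18  0.85]
```

View pics/w6.png

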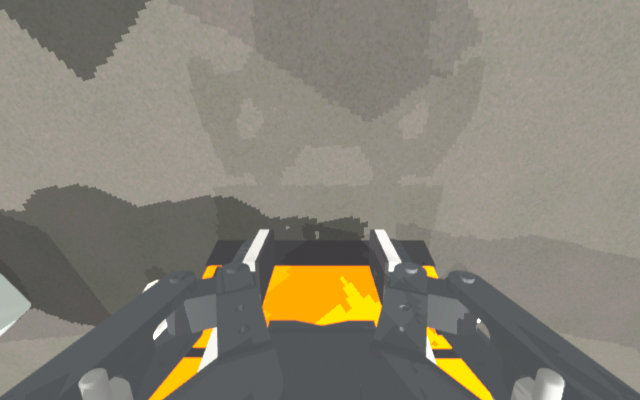

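>>> {"method": "send_rows", "body": {"motion": "0.8 -0.2 0 0 0.3 0.2 0.4;0.8 -0.25 0.05 0 0 0.2 0.4;0.8 -0.25 0.05 0 0 0.2 0.4;0.8 -0.25 0.05 0 0 0 0.4;0.8 -0.25 0.05 0 0 0 0.4;0.6 -0.15 0.05 0 0 0 0.4"}}

```text
t: 9.17
eef_pos: [0.5616, -0.0555, 0.018]
tool_rot: [0.118, 0.048, 0.992, -0.011]
contact_force: [-11.0, 2.2, 8.4]
gripper_width: 0.602
```

```bash
python3 track.py 6 .6 -.06 -.09
```

```text
t 9.17 p [ 0.5616 -0.0555  0.018 ] yaw -5.58 toolz [ 0.233 -0.033 -0.972] tooly [ 0.097  0.995 -0.011] F [-11.    2.2   8.4] w 0.602
[ 0.13  0.53 -0.2   2.14  0.53  0.28  0.95]
scene 2051 [179 118  22]
scene [ 0.6005 -0.0621 -0.0682] 0.051 in dock: [-0.0371  0.0052  0.0198]
```

View pics/scene6.png

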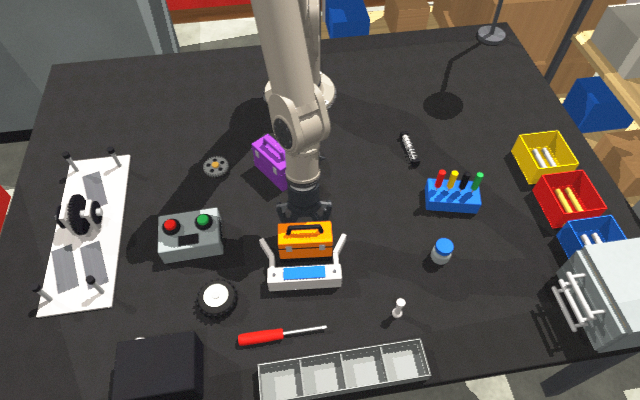

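>>> {"method": "send_rows", "body": {"motion": "0.8 -0.2 0.05 0 -0.2 0 0.4;0.8 -0.2 0.05 0 -0.2 0 0.4;0.8 -0.15 0.05 0 -0.2 0.2 0.4;0.6 -0.1 0.05 0 -0.1 0.2 0.4;0.5 -0.05 0.05 0 0 0 0.4"}}

```text
t: 9.78
eef_pos: [0.5879, -0.0612, 0.0178]
tool_rot: [0.116, 0.043, 0.992, -0.011]
contact_force: [-9.9, 0.2, 8.4]
gripper_width: 0.598
```

```bash
python3 track.py 7 .63 -.068 -.09
```

```text
t 9.78 p [ 0.5879 -0.0612  0.0178] yaw -5.05 toolz [ 0.229 -0.033 -0.973] tooly [ 0.088  0.996 -0.013] F [-9.9  0.2  8.4] w 0.598
[ 0.16  0.56 -0.23  2.07  0.51  0.33  0.99]
scene 1846 [196 130  23]
scene [ 0.6229 -0.0664 -0.0463] 0.163 in dock: [-0.0144  0.0028  0.0417]
```

>>> {"method": "send_rows", "body": {"motion": "0.6 -0.05 0.05 0 -0.1 0 0.4;0.6 -0.05 0.05 0 -0.1 0 0.4;0.5 -0.05 0.05 0 0 0 0.4"}}

```text
t: 10.23
eef_pos: [0.598, -0.0626, 0.0172]
tool_rot: [0.111, 0.043, 0.993, -0.013]
contact_force: [-23.0, 4.2, 16.3]
gripper_width: 0.599
```

>>> {"method": "send_rows", "body": {"motion": "0.6 -0.05 0.05 0 0 0 0.4;0.6 -0.05 0.05 0 0 0 0.4"}}

```text
t: 10.4
eef_pos: [0.5977, -0.0632, 0.0149]
tool_rot: [0.1, 0.043, 0.994, -0.015]
contact_force: [-21.7, 3.3, 16.7]
gripper_width: 0.602
```

Force has risen to about 22 N and motion stopped, so the box is against the stop. I'll retreat straight back, then up, and check.

>>> {"method": "send_rows", "body": {"motion": "-0.8 0.05 0 0 -1 0 0.4;-1.5 0.1 0.2 0 0 0 0.4;-2 0 0.5 0 0 0 0.4;-2 0 2 0 0 0 0.4;0 0 3 0 0 0 0.4;0 0 4 0 4 0 0.6;0 0 4 0 4 0 1;-1 -1 3 0 4 0 1;-1 -1 2 0 0 0 1"}}

```text
t: 11.15
eef_pos: [0.5141, -0.0761, 0.2068]
tool_rot: [0.003, 0.037, 0.999, -0.013]
contact_force: [1.2, -1.3, -0.7]
gripper_width: 0.037
```

```bash
python3 track.py 8 .637 -.07 -.09
python3 - <<'E'
import cv2
im=cv2.imread('pics/top8.png');cv2.imwrite('pics/t8c.png',cv2.resize(im[80:240,280:460],None,fx=4,fy=4,interpolation=cv2.INTER_CUBIC))
im=cv2.imread('pics/scene8.png');cv2.imwrite('pics/s8c.png',cv2.resize(im[170:310,230:390],None,fx=4,fy=4,interpolation=cv2.INTER_CUBIC))
E
```

```text
t 11.15 p [ 0.5141 -0.0761  0.2068] yaw -4.2 toolz [ 0.005 -0.027 -1.   ] tooly [ 0.073  0.997 -0.027] F [ 1.2 -1.3 -0.7] w 0.037
[ 0.41  0.28 -0.47  1.93  0.19  0.96  1.34]
top 636 [220 167  17]
scene 1761 [199 143  25]
top [ 0.6364 -0.0667 -0.1124] 0.495 in dock: [-0.0009  0.0037 -0.0244]
scene [ 0.6308 -0.0675 -0.0893] 0.214 in dock: [-0.0065  0.0025 -0.0013]
```

View pics/t8c.png

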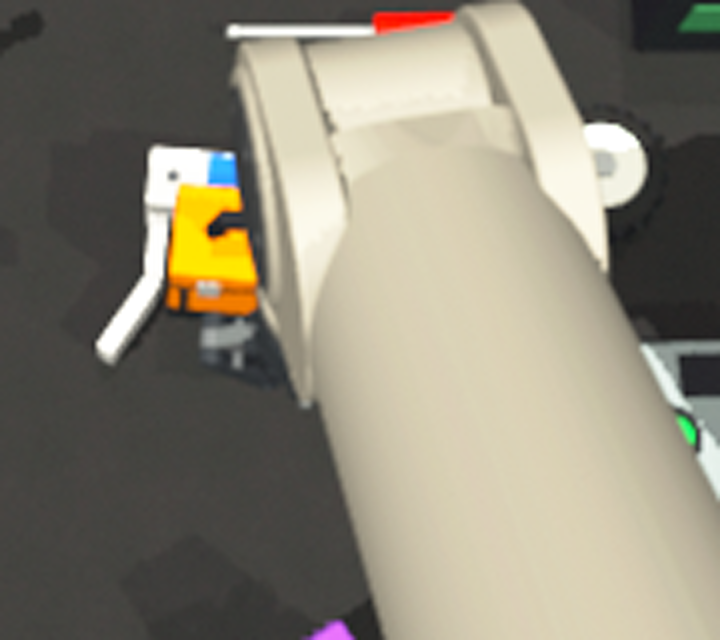

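View pics/s8c.png

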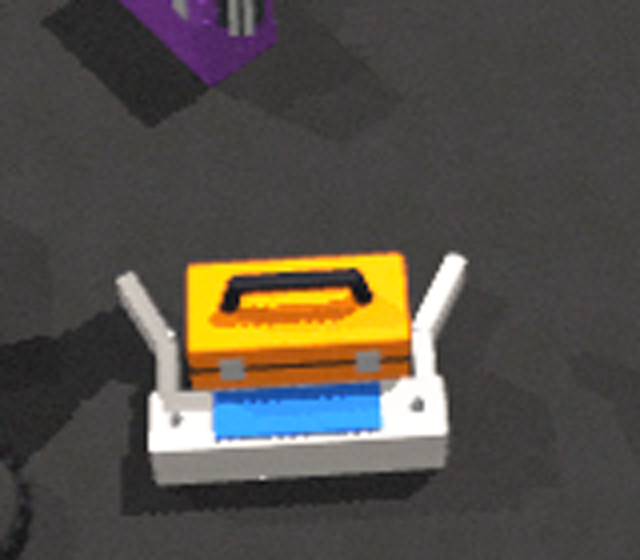

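Scene view: the box is between the guides and against the stop. I'll move over the green button to clear the top camera, then verify squareness before pressing.

>>> {"method": "send_rows", "body": {"motion": "0 -2.9 0 0 0 0 1;0 -2.9 0 0 0 0 1;0 -2.9 0 0 0 0 1;0 -2.9 0 0 0 0 1;0 -2.9 0 0 0 0 1;0 -2.9 0 0 0 0 1;0 -2.9 0 0 0 0 1;0 -2.7 0 0 0 0 1;0 0 0 0 0 0 1"}}

```text
t: 12.1
eef_pos: [0.509, -0.3079, 0.1902]
tool_rot: [-0.001, 0.029, 1.0, -0.01]
contact_force: [0.4, -1.1, 0.4]
gripper_width: 0.001
```

```bash
cat > ov.py <<'E'
from h import *
import sys
tag=sys.argv[1]; st()
for c,roi in(('top',(300,90,420,230)),('scene',(230,190,390,310))):
    im=snap(c,c+tag)
    x0,y0,x1,y1=roi; big=cv2.resize(im[y0:y1,x0:x1,::-1],None,fx=4,fy=4,interpolation=cv2.INTER_CUBIC)
    P=proj(c,place(BOX[0],(.637,-.0705,-.088))); p=(P-[x0-.5,y0-.5])*4
    for i in range(8):
        for j in(1,2,4):
            if not i&j and (i&1 or j==1): cv2.line(big,tuple(map(int,p[i])),tuple(map(int,p[i|j])),(255,0,255),1)
    cv2.imwrite(f'pics/ov{c}{tag}.png',big)
    # fit on orange top/side colour only, clip model to z>0.045
    m=hsvmask(im,lambda h,s,v:(h>8)&(h<30)&(s>150)&(v>70)); mm=np.zeros_like(m); mm[y0:y1,x0:x1]=m[y0:y1,x0:x1]
    mm=cv2.morphologyEx(mm.astype(np.uint8),cv2.MORPH_CLOSE,np.ones((9,9),np.uint8))>0
    for zlo in((.015,) if c=='top' else (.05,.06)):
        v,e=fit([boxpts(-.03,.03,-.065,.065,zlo,.095)],{c:mm},(.637,-.07,-.09)); d=v-[.637,-.0705,-.088]; co,s=np.cos(-.088),np.sin(-.088)
        print(c,zlo,np.round(v,4),round(e,3),'in dock',np.round([co*d[0]+s*d[1],-s*d[0]+co*d[1],d[2]],4))
E
python3 ov.py 9
```

```text
t 12.1 p [ 0.509  -0.3079  0.1902] yaw -3.33 toolz [-0.004 -0.02  -1.   ] tooly [ 0.058  0.998 -0.02 ] F [ 0.4 -1.1  0.4] w 0.001
top 0.015 [ 0.6355 -0.066  -0.0935] 0.048 in dock [-0.0019  0.0044 -0.0055]
scene 0.05 [ 0.6361 -0.0662 -0.0892] 0.031 in dock [-0.0012  0.0042 -0.0012]
scene 0.06 [ 0.6399 -0.0672 -0.069 ] 0.076 in dock [0.0026 0.0036 0.019 ]
```

View pics/ovtop9.png

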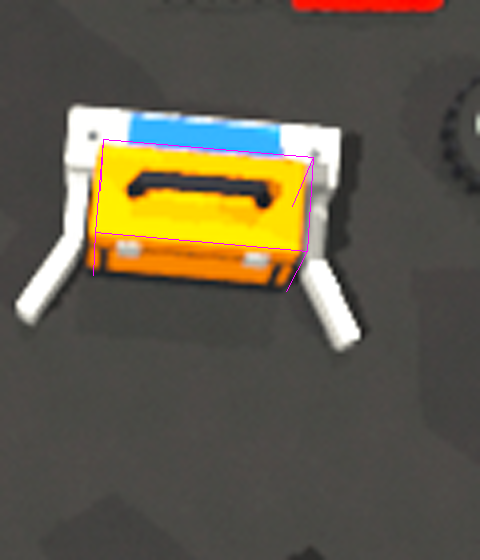

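View pics/ovscene9.png

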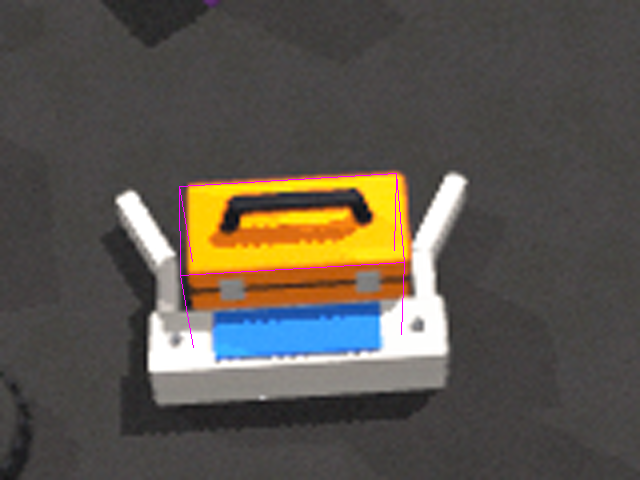

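The box is seated within 1–2 mm of the nominal, 4 mm to one side (inside the 8 mm clearance), and square to about 0.005 rad. Next, the green button.

>>> {"method": "send_rows", "body": {"motion": "0.5 0.1 -2.5 0 0 0 1;0 0 -3 0 0 0 1;0 0 -2 0 0 0 1;0 0 -1 0 0 0 1;0 0 0 0 0 0 1"}}

```text
t: 12.62
eef_pos: [0.5181, -0.2911, 0.1004]
tool_rot: [-0.0, 0.021, 1.0, -0.006]
contact_force: [0.1, 0.5, -0.6]
gripper_width: 0.001
```

```bash
python3 -c "
from h import *
want(-.05,0); im=snap('scene','s10'); cv2.imwrite('pics/s10c.png',cv2.resize(im[150:290,130:290,::-1],None,fx=4,fy=4))"
```

```text
t 12.62 p [ 0.5181 -0.2911  0.1004] yaw -2.4 toolz [-0.001 -0.012 -1.   ] tooly [ 0.042  0.999 -0.012] F [ 0.1  0.5 -0.6] w 0.001
rotvec [ 0.69 -0.06 -0.46]
```

View pics/s10c.png

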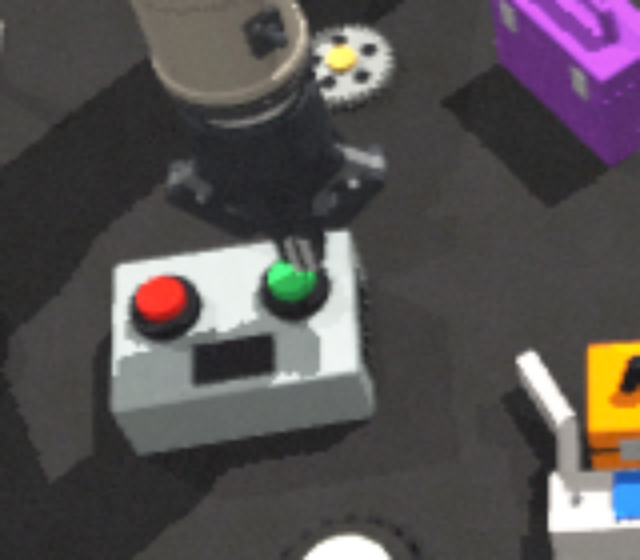

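>>> {"method": "send_rows", "body": {"motion": "-0.3 -1.6 0 0 0 0 1;0 0 0 0 0 0 1"}}

```text
t: 12.83
eef_pos: [0.5172, -0.305, 0.1028]
tool_rot: [0.001, 0.019, 1.0, -0.006]
contact_force: [-0.3, -0.4, 0.1]
gripper_width: -0.0
```

```bash
python3 -c "
from h import *
st()"
```

```text
t 12.83 p [ 0.5172 -0.305   0.1028] yaw -2.15 toolz [ 0.001 -0.012 -1.   ] tooly [ 0.038  0.999 -0.012] F [-0.3 -0.4  0.1] w -0.0
```

>>> {"method": "send_rows", "body": {"motion": "-0.3 -0.3 -0.8 0 0 0 1;0 -0.2 -0.8 0 0 0 1;0 -0.1 -0.5 0 0 0 1;0 0 -0.4 0 0 0 1"}}

```text
t: 13.17
eef_pos: [0.5172, -0.3102, 0.0801]
tool_rot: [0.004, 0.018, 1.0, -0.007]
contact_force: [-1.5, -2.0, 3.0]
gripper_width: -0.003
```

>>> {"method": "send_rows", "body": {"motion": "-0.1 0.1 -0.5 0 0 0 1;0 0 -0.5 0 0 0 1;0 0 -0.5 0 0 0 1"}}

```text
t: 13.42
eef_pos: [0.5176, -0.3105, 0.075]
tool_rot: [0.004, 0.019, 1.0, -0.01]
contact_force: [-22.3, 9.2, 60.0]
gripper_width: 0.001
```

>>> {"method": "send_rows", "body": {"motion": "0 0 -0.4 0 0 0 1;0 0 -0.4 0 0 0 1"}}

```text
t: 13.58
eef_pos: [0.5174, -0.3103, 0.0756]
tool_rot: [0.004, 0.02, 1.0, -0.012]
contact_force: [-11.0, 4.7, 31.3]
gripper_width: -0.002
```

Hard resistance at z≈75 mm, where I expected 72. I'll check whether the fingers are on the collar or the button bottomed.

```bash
python3 -c "
from h import *
st(); im=snap('scene','s11'); cv2.imwrite('pics/s11c.png',cv2.resize(im[190:260,150:230,::-1],None,fx=8,fy=8,interpolation=cv2.INTER_CUBIC)); snap('wrist','w11'); print(np.round(get_obs()['torque'],2))"
```

```text
t 13.58 p [ 0.5174 -0.3103  0.0756] yaw -2.25 toolz [ 0.007 -0.024 -1.   ] tooly [ 0.039  0.999 -0.024] F [-11.    4.7  31.3] w -0.002
[ 1.05  2.86 -0.06]
```

View pics/s11c.png

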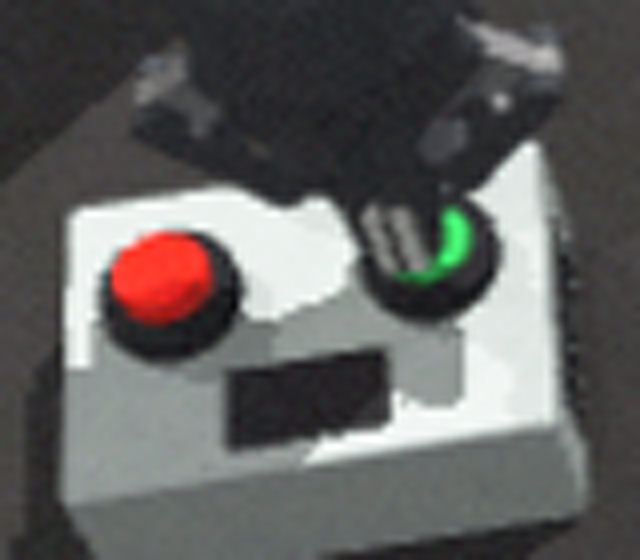

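View pics/w11.png

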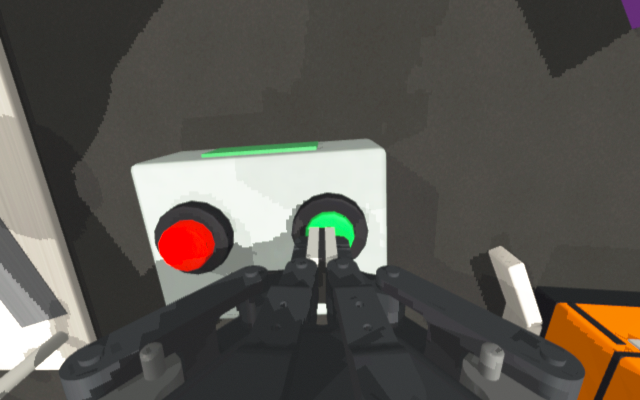

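The fingertips are about 4 mm off-centre and may be resting on the collar edge. I'll lift, re-centre and press again.

>>> {"method": "send_rows", "body": {"motion": "0 0 0.8 0 0 0 1;-0.4 0.4 1 0 0 0 1;-0.2 0.3 0 1 0 0 1;0 0 0 0 0 0 1"}}

```text
t: 14.02
eef_pos: [0.512, -0.3017, 0.0965]
tool_rot: [0.005, 0.019, 1.0, -0.003]
contact_force: [-0.9, -0.2, -0.7]
gripper_width: -0.001
```

```bash
cat > g.py <<'E'
from h import *
want(-.05,0); im=read_camera('scene')
m=hsvmask(im,lambda h,s,v:(abs(h-65)<15)&(s>150)&(v>80)).astype(np.uint8); m[:,240:]=0
print(m.sum(), np.round(get_obs()['q'],2))
snap('wrist','w'+__import__('sys').argv[1])
cv2.imwrite('pics/s%s.png'%__import__('sys').argv[1],cv2.resize(im[190:260,150:230,::-1],None,fx=8,fy=8,interpolation=cv2.INTER_CUBIC))
E
python3 g.py 12
```

```text
t 14.02 p [ 0.512  -0.3017  0.0965] yaw -2.17 toolz [ 0.01  -0.007 -1.   ] tooly [ 0.038  0.999 -0.006] F [-0.9 -0.2 -0.7] w -0.001
rotvec [ 0.39  0.55 -0.7 ]
82 [ 0.69  0.52 -0.35  1.86  0.24  0.79  1.75]
```

View pics/s12.png

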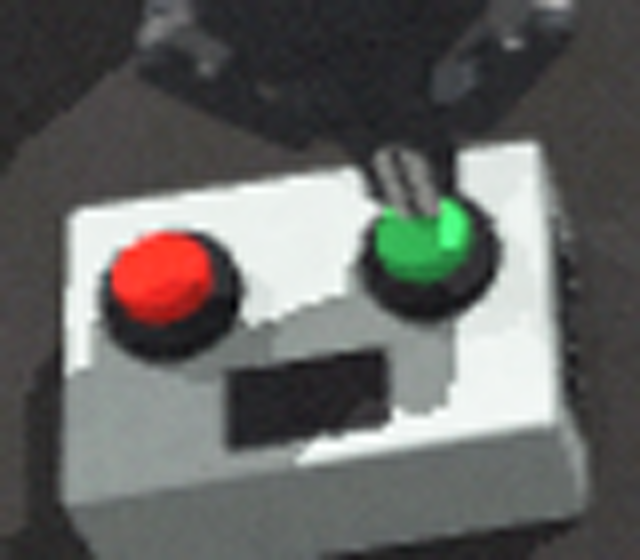

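```bash
python3 -c "
from h import *
o=get_obs()['eef_pos']
for n,X in(('tcp',o),('green',[.514,-.307,.078]),('greendown',[.514,-.307,.072])): print(n,(proj('scene',X)-[149.5,189.5])*8, proj('scene',X))
M=np.array(calibration('wrist')['mtx']);H=np.array(calibration('wrist')['hand_eye'])
print(np.round(H,3))
_,R=st()
for n,X in(('tcp',o),('green',[.514,-.307,.078])):
  p=np.linalg.inv(H)@np.r_[R.T@(np.array(X)-o),1]; p=M@p[:3]; print(n,p[:2]/p[2])
"
```

```text
tcp [[426.33088218 196.78899701]] [[202.79136027 214.09862463]]
green [[421.39902269 235.40579967]] [[202.17487784 218.92572496]]
greendown [[425.54476454 245.79359347]] [[202.69309557 220.22419918]]
[[ 0.001 -0.962 -0.271  0.069]
 [ 1.     0.     0.001  0.001]
 [-0.001 -0.271  0.962 -0.143]
 [ 0.     0.     0.     1.   ]]
t 14.12 p [ 0.5123 -0.3016  0.0961] yaw -2.15 toolz [ 0.01  -0.007 -1.   ] tooly [ 0.038  0.999 -0.007] F [ 0.4  0.5 -1.1] w 0.002
tcp [319.54856359 243.00614576]
green [311.33358581 232.54505035]
```

View pics/w12.png

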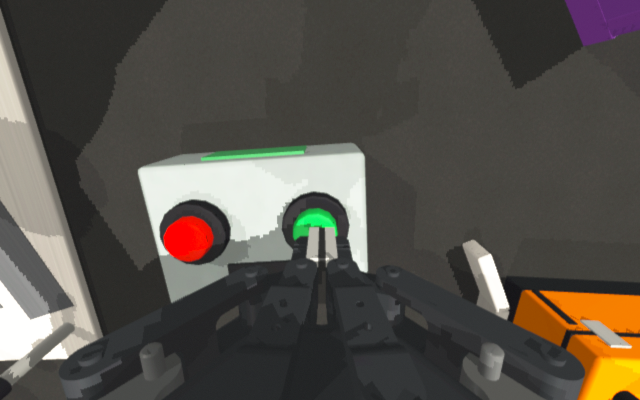

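Comparing the two views, the earlier press was about 6 mm too far in −y. Now the tip is close to centred. I'll descend with small corrections.

>>> {"method": "send_rows", "body": {"motion": "-0.1 -0.2 -0.8 0.3 0.5 0 1;-0.1 0 -0.5 0 0 0 1;0 0 -0.2 0 0 0 1"}}

```text
t: 14.37
eef_pos: [0.5102, -0.3036, 0.0785]
tool_rot: [-0.0, 0.019, 1.0, -0.0]
contact_force: [1.6, 1.6, 3.3]
gripper_width: -0.001
```

```bash
python3 g.py 13
```

```text
t 14.37 p [ 0.5102 -0.3036  0.0785] yaw -2.15 toolz [-0.    -0.001 -1.   ] tooly [ 0.037  0.999 -0.001] F [1.6 1.6 3.3] w -0.001
rotvec [ 0.03 -0.01 -0.72]
48 [ 0.69  0.55 -0.34  1.86  0.25  0.77  1.75]
```

View pics/s13.png

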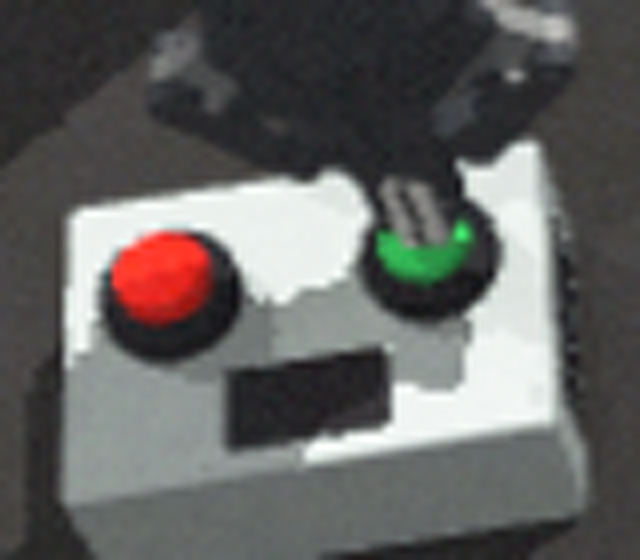

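View pics/w13.png

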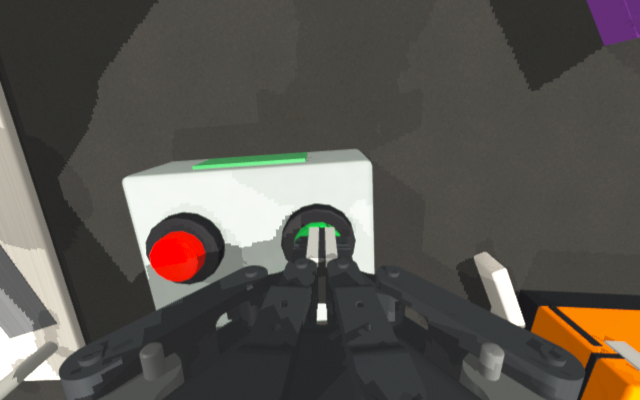

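The tip is on the button (3.3 N) and centred. Pressing now.

>>> {"method": "send_rows", "body": {"motion": "0.2 0 -0.4 0 0 0 1;0.1 0 -0.4 0 0 0 1"}}

```text
t: 14.63
eef_pos: [0.5117, -0.304, 0.0749]
tool_rot: [-0.003, 0.019, 1.0, -0.001]
contact_force: [-24.1, 9.9, 68.6]
gripper_width: 0.001
```

```bash
python3 g.py 14
```

```text
t 14.63 p [ 0.5117 -0.304   0.0749] yaw -2.22 toolz [-0.006 -0.002 -1.   ] tooly [ 0.039  0.999 -0.002] F [-24.1   9.9  68.6] w 0.001
rotvec [ 0.09 -0.34 -0.64]
31 [ 0.68  0.56 -0.33  1.85  0.26  0.78  1.74]
```

View pics/s14.png

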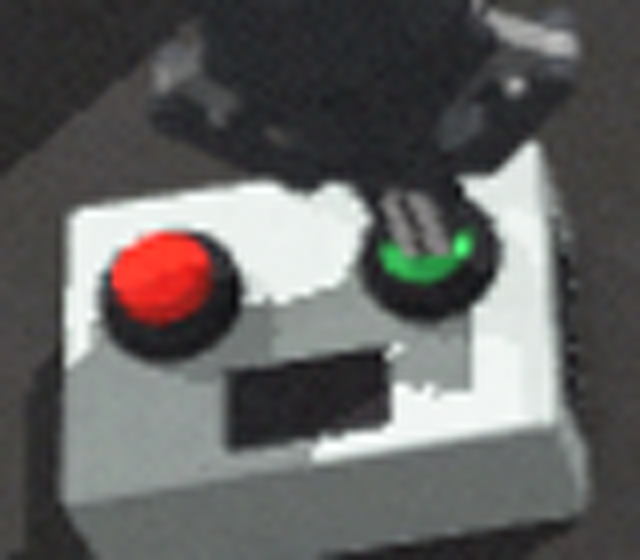

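The stop is hard at the same z again. To tell "bottomed" from "on the collar", I'll measure the force-against-travel curve in small steps.

>>> {"method": "send_rows", "body": {"motion": "0 0 0.6 0 0 0 1;0 0 0.5 0 0 0 1;0 0 0 0 0 0 1;0 0 0 0 0 0 1"}}

```text
t: 15.07
eef_pos: [0.5118, -0.3041, 0.0896]
tool_rot: [-0.002, 0.019, 1.0, -0.002]
contact_force: [-0.6, 0.7, -0.7]
gripper_width: -0.003
```

>>> {"method": "send_rows", "body": {"motion": "0 0 -0.2 0 0 0 1;0 0 0 0 0 0 1"}}

```text
t: 15.23
eef_pos: [0.5112, -0.3039, 0.0861]
tool_rot: [-0.003, 0.019, 1.0, -0.002]
contact_force: [-0.5, 0.1, -1.0]
gripper_width: -0.003
```

>>> {"method": "send_rows", "body": {"motion": "0 0 -0.15 0 0 0 1;0 0 0 0 0 0 1"}}

```text
t: 15.4
eef_pos: [0.5103, -0.3035, 0.0829]
tool_rot: [-0.004, 0.019, 1.0, -0.001]
contact_force: [0.4, -0.0, 0.1]
gripper_width: 0.003
```

>>> {"method": "send_rows", "body": {"motion": "0 0 -0.15 0 0 0 1;0 0 0 0 0 0 1"}}

```text
t: 15.57
eef_pos: [0.5104, -0.3035, 0.0807]
tool_rot: [-0.004, 0.019, 1.0, -0.001]
contact_force: [-0.7, -0.8, 1.7]
gripper_width: 0.002
```

>>> {"method": "send_rows", "body": {"motion": "0 0 -0.15 0 0 0 1;0 0 0 0 0 0 1"}}

```text
t: 15.73
eef_pos: [0.5104, -0.3035, 0.0792]
tool_rot: [-0.004, 0.019, 1.0, -0.001]
contact_force: [-0.6, 0.9, 3.0]
gripper_width: -0.002
```

>>> {"method": "send_rows", "body": {"motion": "0 0 -0.15 0 0 0 1;0 0 0 0 0 0 1"}}

```text
t: 15.9
eef_pos: [0.5104, -0.3035, 0.0779]
tool_rot: [-0.004, 0.019, 1.0, -0.001]
contact_force: [-1.6, 1.0, 4.1]
gripper_width: -0.001
```

>>> {"method": "send_rows", "body": {"motion": "0 0 -0.15 0 0 0 1;0 0 0 0 0 0 1"}}

```text
t: 16.07
eef_pos: [0.5104, -0.3035, 0.0767]
tool_rot: [-0.004, 0.019, 1.0, -0.001]
contact_force: [-0.4, 0.6, 4.8]
gripper_width: 0.001
```

>>> {"method": "send_rows", "body": {"motion": "0 0 -0.15 0 0 0 1;0 0 -0.15 0 0 0 1"}}

```text
t: 16.23
eef_pos: [0.5105, -0.3036, 0.0758]
tool_rot: [-0.004, 0.019, 1.0, -0.001]
contact_force: [-7.1, 3.7, 23.9]
gripper_width: -0.003
```

The curve is a clear spring: about 0.85 N/mm, reaching 5 N after roughly 6 mm, then a hard stop. The button is fully down. Releasing and lifting clear.

>>> {"method": "send_rows", "body": {"motion": "0 0 0.6 0 0 0 1;0 0 2 0 0 0 1;0 0 4 0 0 0 1;0 0 4 0 0 0 1;0 0 2 0 0 0 1;0 0 0 0 0 0 1;0 0 0 0 0 0 1"}}

```text
t: 16.82
eef_pos: [0.5088, -0.3025, 0.205]
tool_rot: [-0.006, 0.019, 1.0, -0.001]
contact_force: [0.2, -0.0, 0.1]
gripper_width: 0.0
```

```bash
python3 ov.py 15; python3 - <<'E'
from h import *
for c in('top','scene'):
    im=read_camera(c); m=hsvmask(im,lambda h,s,v:(abs(h-65)<15)&(s>150)&(v>100)).astype(np.uint8)
    for i,(s,ce) in enumerate(zip(*cv2.connectedComponentsWithStats(m)[2:])):
        if i and 60<s[4]<200: print(c,s[4],np.round(ray(c,ce,.078),4))
    for n in('wheel','spur_gear','shock_absorber','screw_jar'):
        for r in regions_of(n,c)[:1]: print(c,n,r['point'])
E
```

```text
t 16.82 p [ 0.5088 -0.3025  0.205 ] yaw -2.18 toolz [-0.011 -0.001 -1.   ] tooly [ 0.038  0.999 -0.001] F [ 0.2 -0.   0.1] w 0.0
top 0.015 [ 0.6355 -0.066  -0.0935] 0.048 in dock [-0.0019  0.0044 -0.0055]
scene 0.05 [ 0.6364 -0.0665 -0.0819] 0.031 in dock [-0.001   0.0039  0.0061]
scene 0.06 [ 0.6386 -0.0672 -0.0618] 0.075 in dock [0.0013 0.0034 0.0262]
top 97 [0.5204 0.417  0.078 ]
top 122 [ 0.514  -0.3067  0.078 ]
top wheel [427.5, 121.4]
top spur_gear [433.3, 285.0]
top shock_absorber [204.7, 278.8]
top screw_jar [217.6, 137.8]
scene 108 [0.5029 0.4155 0.078 ]
scene 100 [ 0.5151 -0.3061  0.078 ]
scene wheel [215.2, 296.1]
scene spur_gear [217.3, 169.8]
scene shock_absorber [410.7, 149.1]
scene screw_jar [440.4, 250.4]
```

View pics/scene15.png

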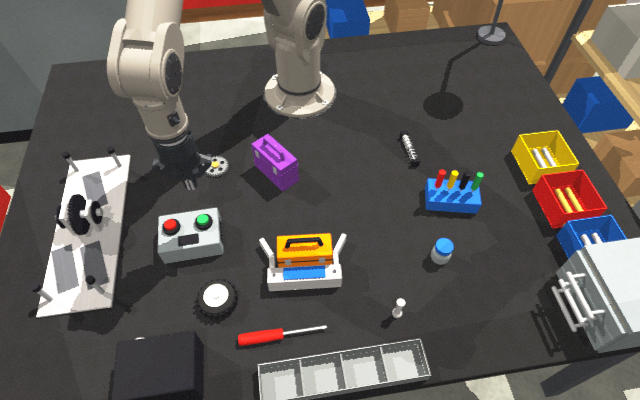

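View pics/top15.png

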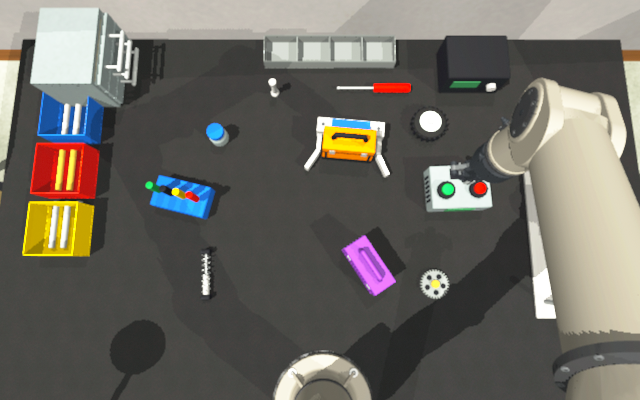

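```bash
python3 -c "
from station import *
print(hand_in())"
```

```text
the job is handed in; nothing more can be done
None
```

The battery box is in the dock against the back stop, and the green start button was pressed fully down and let go. I handed the job in at about 17 s on the robot's clock.

**Box:** I pushed it with the two fingertips about 20–30 mm above the bench, leaning the tool so the tips led. It stopped against the back stop, with the push force rising from about 10 N to 23 N.
- **Position:** The two cameras put it 1–2 mm from its parked place and about 4 mm to the left, inside the 8 mm side clearance.
- **Squareness:** The main fits show it within 0.006 rad of square. One scene fit said about 0.026 rad, but it matched the picture less well, so I discounted it. At the hand-over check the box had not moved since it was parked.

**Green button:** My first press was a few millimetres off-centre and may have touched the collar, so I re-centred and pressed again.
- **Travel:** A slow final press gave a steady spring force up to about 5 N over roughly 6 mm, then a hard stop, so it was fully down. It bottomed about 3 mm higher than expected (TCP reading 75–76 mm instead of 72).
- **Force:** Two of the harder presses reached 60–69 N at the wrist, under the 120 N limit.

**Last checks:** The tool was clear with no contact force, and I never pressed the red button. The wheel, gear, shock absorber and jar all showed where they started, within a few pixels. I never touched the purple look-alike.

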